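# Seat a splined gear on the gauging arbor and bring up the dial gauge

### The job

The steel gear on the gauging fixture is hung up on top of the arbor's four splines. Turn it while pressing down until its bore drops over the splines, and press it past the arbor's spring balls until it sits fully home on its seat; only then push the dial gauge carriage up to its stop, so that the gauge's ball tip bears in a tooth space. Keep the gear on the arbor throughout and leave the other things on the plate where they are.

Things in the scene. Friction and masses are not known exactly. Their poses are not given: they have to be found in the camera images.
- fixture: gauging fixture, standing still: grey base 18 mm thick, 300 mm long along its own y; 130 mm wide under the gear, 92 mm under the slideway. Origin: underside, on the long centre line. At y = +75 mm stands the upright splined arbor; the slideway with the gauge carriage lies along y from -150 to -7 mm. z is up
- seat (a point): centre of the arbor's seat, a flat shoulder of 30 mm radius, 40 mm above the plate, where the gear's underside rests when home; axes as the fixture's
- spline_top (a point): on the arbor's axis, level with the tops of its four splines, 18 mm above the seat. Splines: 10 mm wide, out to 21 mm from the axis, along the fixture's +x, +y, -x, -y. Above them a plain pilot, 15 mm radius, 34 mm tall. Four spring balls stand out between the splines: engaged, the gear sinks 3 to 5 mm by its weight; an even push of 4 to 12 N (one-sided, it cocks), with no hard twist, snaps it past
- gear: steel gear, 28 teeth, 120 mm diameter, 0.6 kg, loose over the arbor's pilot (1 mm play). Origin: centre of its underside, z up. It starts level on the spline tops. Its bore (16 mm radius) has four grooves 11.6 mm wide along the gear's +x, +y, -x, -y: it goes down where these line up with the fixture's axes, in any of the four quarter-turns, within about 2 degrees
- gear_face (a point): centre of the gear's flat web, 20 mm above its underside, axes as the gear's. The web is open from 26 to 47 mm from the axis; hub 6 mm and rim 2 mm above it. Four driving dogs stand 11 mm up on the web at 45, 135, 225, 315 degrees from gear x: each 14 mm wide, from 30.5 to 45.5 mm from the axis. In the 45 mm gaps between them a fingertip can press the web and push a dog round
- carriage (a joint): travel of the gauge carriage towards the gear (fixture's +y): 0 = fully back, 0.045 m = at its stop; it starts between 0 and 0.015, moves with about 5 N and stays where it is left. Apart from its push knob it is less than 63 mm high above the plate
- push_knob (a point): middle of the black ribbed push knob on the carriage's rear end: upright cylinder, 24 mm diameter, 52 to 82 mm above the plate (this point at 67 mm). Push it from its far side (the fixture's -y side) towards the gear
- plunger (a joint): how far the gauge's plunger is pressed in: 0 = free, 0.010 m = bottomed; light spring, 1 to 2.5 N. With the gear home and the carriage at its stop it reads 0.002 to 0.008. With the gear still up, the ball tip passes beneath it, this stays 0, and the gear can no longer go down
- ball_tip (a point): centre of the gauge's ball tip, 7 mm diameter, 51 mm above the plate; it moves with the carriage along the line to the arbor's axis
- plug_gauge: bystander: plug gauge, 16 x 112 x 16 mm, lying beside the slideway; origin: centre of its underside
- part_bush: bystander: bronze bush, 28 mm diameter, 27 mm tall, standing behind the slideway; origin: centre of its underside
- part_flange: bystander: turned steel flange, 64 mm diameter, 26 mm tall; origin: centre of its underside
- cylinder_square: bystander: upright steel cylinder with a black cap, 38 mm diameter, 80 mm tall; origin: centre of its underside
- loupe: bystander: black stand magnifier, 33 mm diameter, 36 mm tall; origin: centre of its underside
- white_jar: bystander: white screw-top jar, 48 mm diameter, 62 mm tall; origin: centre of its underside
- parts_dish: bystander: shallow metal dish, 66 mm diameter, 15 mm tall; origin: centre of its underside

How it is judged:
On the way, in this order (a step that is already met when the one before it is completed fails the run):
1. the gear has gone down over the splines and sits home on its seat (z of gear in the frame of seat below 0.002 m and horizontal distance between gear and seat below 0.003 m and angle between gear's own z axis and vertical below 0.04 rad), for 0.2 s.
2. the carriage is at its stop with the ball tip in a tooth space (value of joint carriage above 0.042 m and value of joint plunger between 0.0012 and 0.0085 m), for 0.2 s.
At the end, for the whole second after the job is handed in: the gear sits level on its seat (underside within 2 mm of it, axis within 3 mm of the arbor's) and at rest, the carriage is within 3 mm of its stop, and the plunger is pressed in by 1.2 to 8.5 mm, its ball in a tooth space (all of step 1 and all of step 2 and linear speed of gear below 0.02 m/s and angular speed of gear below 0.5 rad/s); the robot touches nothing.
It fails at once if the gear is lifted off the splines by more than 15 mm (z of gear in the frame of seat above 0.033 m).
It fails at once if any of the other things on the plate is moved by more than 20 mm (distance of any of plug_gauge, part_bush, part_flange, cylinder_square, loupe, white_jar, parts_dish from where it was at the start of the episode above 0.02 m).
It also fails if it takes over 42 s, if anything falls off the work surface, if the arm or the gripper's body presses on something with over 40 N, if the wrist force passes 120 N, or if a joint passes its speed limit or range.

### The arm

A 7-joint arm with a two-finger parallel gripper is mounted at the origin on a cart in front of the work surface, level with it; the furniture and walls round the work are solid. World frame = base frame: x ahead of the robot, y to its left, z up, the work surface at z = 0. Lengths are in m, angles in rad, forces in N, time in s.
With the tool pointing down it reaches from about 0.4 to 0.85 m from the base axis. Payload 10.4 kg.
Tool frame: the origin (TCP) lies midway between the tips of the shut fingers; the grasp point (between the pads) lies 19 mm behind it; z points along the fingers, y is the line along which they close (so a half turn about z gives the same grasp; the last joint's range is limited). The gripper opens to 85 mm and grips with 20 to 120 N. Pads are 22 mm wide; open, the fingers measure 114 mm over their backs; the gripper's body (76 mm by 85 mm) begins 54 mm behind the grasp point. The pads swing forward as they close: fully open they stand 13 mm farther back than shut.
Start: joints at [1.312, 0.332, -0.065, 1.46, 0.022, 1.35, -0.088], TCP at [0.146, -0.608, 0.231] pointing down, gripper open.
Joint ranges: [-2.6, 2.6], [-0.5, 2.12], [-1.47, 1.34], [0.16, 2.42], [-1.27, 4.41], [0.06, 2.06], [-2.6, 2.6]. Speed limits (rad/s): [2.22, 2.22, 2.79, 2.79, 3.14, 3.14, 3.14].

### API

Orientations are given as a unit quaternion [x, y, z, w].
In Python, from workcell import get_obs, camera, camera_params, hand_in gives the robot as it stands.
- The arm moves only by the tool carry_out, never from a script. Its argument "commands" is a list that holds one entry, the list of rows, each a list of 6 numbers: the shift along the tool's x, y, z in units of 40 mm (1.0 is 40 mm), then the turn, a rotation vector about the tool's x, y, z in units of 6 degrees (1.0 is 6 degrees). In form: [[[x, y, z, ax, ay, az], ...]]. A call has 1 to 20 rows; each row shifts and turns the commanded pose from where the row before left it, along the tool's axes as they then stand; what a row does not reach is not made up. A row lasts 1/12 s, in which the tool goes at most 41.7 mm and 7.16 degrees, less where a joint would pass 70% of its speed; a pose out of reach is approached as far as the arm can. A call is refused whole if a number of a shift passes 1 or a number of a turn 1, either way. A call with a gripper value outside its range is refused whole. "hand" is the closure, from -1 (fully open) to 1 (shut), set as the call begins (left out, the last holds). The fingers move at their own pace and stop on an object; "force" is the grip in N (left out, the last holds). Time passes only in rows, so rows that do not move let the fingers close. It gives the time, the measured TCP pose, the force, the opening and the grip force at its end, in the units of the state.
- get_obs(): the state, without advancing time (a new reading comes with each control period).
- camera(name): name is "side" or "top"; returns the picture (420x560x3 uint8, red, green, blue); there is no depth.
- camera_params(name): a dict with "mtx" (3x3 intrinsics, pixels), "k1" (the pictures are not rectified: a ray, as slopes to the right and down, at radius r is drawn at 1 + k1 r^2 times it, then the intrinsics apply), "R" (3x3) and "t" (3): a world point X has camera coordinates R X + t. Camera axes: x right, y down, z forward; pixel columns grow to the right and rows downward; lengths in m; the calibration is good to about 2 mm. A picture is of the moment at which its call begins. camera_params takes no time and is no camera call.
- hand_in(): hands the job in; it is judged then, once.
The state is a dict: "clock": time; "joint_pos": joint angles; "joint_velocities": joint speeds; "tau": joint torques, N m; "position": TCP position; "ee_rot": TCP orientation; "ft_force": force on the tool from outside, world axes, zero at the start; "torque": the same for the moment, N m; "grip_width": opening from 0.0 (shut) to 1.0 (fully open); "grasp_force": force on a finger pad.
Only numpy, scipy, OpenCV 4.12 (cv2) and the standard library are available. Lean on these libraries where they do the work, as an engineer would, in place of code of your own. Each camera call takes 0.05 s, during which the arm holds its last target. There are 200 camera calls.

## Working session

There is one attempt and no reset: what is moved stays moved. The work goes in short steps, Python scripts to look and compute and a tool call to move; the robot and the scene stay as the last step left them, time stands still between calls to the robot, and variables do not carry over. Pictures are saved under pics/ and viewed, at most 10 in all, crops included, and the job is handed in when it is done.

Besides the shell and the picture viewer there is one more tool, called after "Request:" by a JSON object that holds its "fn" and its "kwargs". carry_out: Moves the arm, as the interface text tells. Its arguments: {"type":"object","properties":{"commands":{"type":"array"},"hand":{"type":"number"},"force":{"type":"number"}},"required":["commands"]}

```bash
ls; mkdir -p pics
python3 - <<'E'
from workcell import *
import cv2
for n in("side","top"):
    cv2.imwrite(f"pics/{n}0.png",camera(n)[:,:,::-1]); print(n,camera_params(n))
o=get_obs();print(o)
E
```

```text
pics
side {'mtx': array([[414.49709422,   0.        , 274.37018736],
       [  0.        , 414.49709422, 208.08987086],
       [  0.        ,   0.        ,   1.        ]]), 'k1': 0.03117923402578577, 'R': array([[-0.98059308, -0.19602483,  0.00338705],
       [-0.08519161,  0.41047479, -0.90788371],
       [ 0.17657745, -0.89055304, -0.41920841]]), 't': array([0.50462811, 0.0799101 , 1.34774881])}
top {'mtx': array([[433.89667887,   0.        , 275.36782201],
       [  0.        , 433.89667887, 210.02764339],
       [  0.        ,   0.        ,   1.        ]]), 'k1': -0.09738752764454182, 'R': array([[-0.00290581, -0.99991282,  0.01288043],
       [-0.99631297,  0.00179044, -0.08577448],
       [ 0.08574394, -0.01308218, -0.99623131]]), 't': array([0.07764394, 0.5006427 , 1.30999795])}
{'clock': 0.1, 'joint_pos': array([ 1.31240029,  0.33280345, -0.06470179,  1.46085185,  0.02154924,
        1.34994094, -0.08847769]), 'joint_velocities': array([-0.00013366, -0.00165807,  0.00190617, -0.0034594 , -0.00083154,
       -0.0001698 , -0.00035847]), 'tau': array([ 1.04000821e-03, -6.26749420e+01,  4.88896086e-02, -3.92430782e+01,
        1.62639673e-02,  7.00265533e-03,  1.15573307e-04]), 'position': array([ 0.14594246, -0.60736253,  0.23060137]), 'ee_rot': array([ 9.93055983e-01,  1.17640918e-01, -8.25512333e-05, -6.50365405e-04]), 'ft_force': array([-0.74695017,  0.09371913,  0.34038944]), 'torque': array([ 0.02421473,  0.01785452, -0.00146791]), 'grasp_force': 0.0, 'grip_width': 1.0040950129109463}
```

View pics/top0.png

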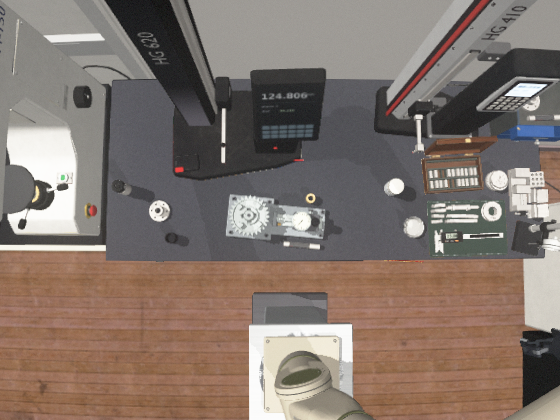

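View pics/side0.png

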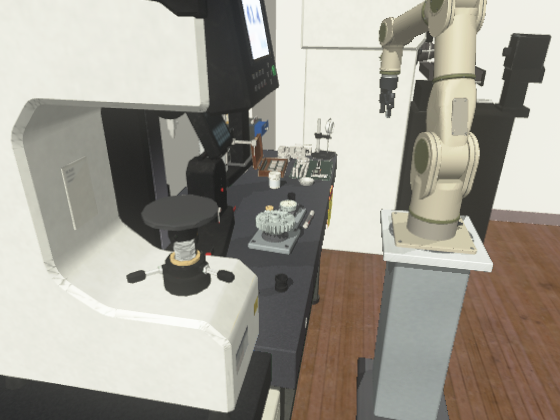

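The top view shows the fixture at cols 226–325, rows 193–240, with the gear at about (250,215) and the carriage at about (302,221). The bush is at (311,198) and the plug gauge at (301,245). In the side view the gear is at (275,222).

```bash
cat > h.py <<'E'
import numpy as np,cv2
from workcell import *
def ray(n,uv):
    p=camera_params(n);K=p["mtx"];k=p["k1"]
    d=(np.array(uv,float)-K[:2,2])/K[0,0];s=d.copy()
    for _ in range(20): s=d/(1+k*(s@s))
    R=p["R"];return -R.T@p["t"],R.T@np.array([*s,1])
def onz(n,uv,z):
    c,d=ray(n,uv);return c+d*(z-c[2])/d[2]
def proj(n,X):
    p=camera_params(n);c=p["R"]@np.array(X,float)+p["t"];s=c[:2]/c[2];s=s*(1+p["k1"]*(s@s))
    return s*p["mtx"][0,0]+p["mtx"][:2,2]
def rect(img,x0,x1,y0,y1,z,mm=1.0,n="top"):
    # orthophoto of plane z: columns = -y (from y1), rows = -x (from x1)
    xs=np.arange(x1,x0,-mm/1000);ys=np.arange(y1,y0,-mm/1000)
    m=np.array([[proj(n,(x,y,z)) for y in ys] for x in xs],np.float32)
    return cv2.remap(img,m[...,0],m[...,1],cv2.INTER_CUBIC)
E
python3 - <<'E'
from h import *
im=np.mean([camera("top") for _ in range(6)],0).astype(np.uint8)[:,:,::-1]
cv2.imwrite("pics/topavg.png",im)
c=im[185:255,220:330];cv2.imwrite("pics/topcrop.png",cv2.resize(c,None,fx=7,fy=7,interpolation=cv2.INTER_CUBIC))
im=camera("side")[:,:,::-1]
c=im[190:255,235:325];cv2.imwrite("pics/sidecrop.png",cv2.resize(c,None,fx=8,fy=8,interpolation=cv2.INTER_CUBIC))
print(onz("top",(250,215),.078),onz("top",(302,221),.06),onz("top",(226,193),.018),onz("top",(325,240),.018))
E
```

```text
[0.48142166 0.15163214 0.078     ] [ 0.46456761 -0.00215169  0.06      ] [0.55407753 0.22857477 0.018     ] [ 0.40856921 -0.07549945  0.018     ]
```

View pics/topcrop.png

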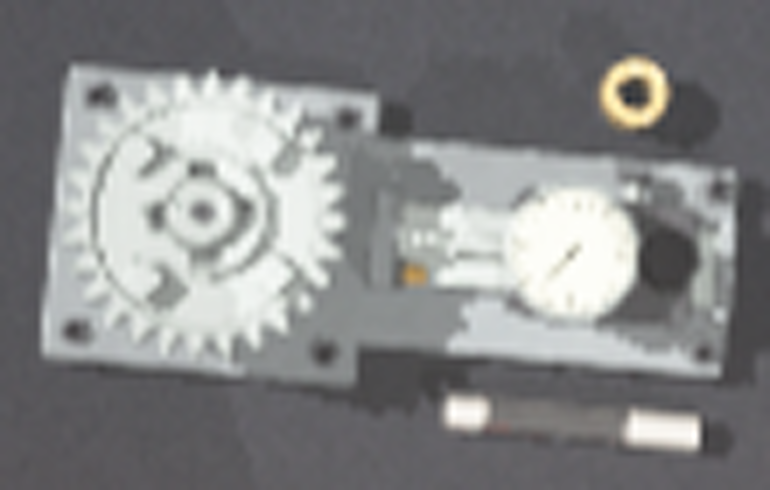

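View pics/sidecrop.png

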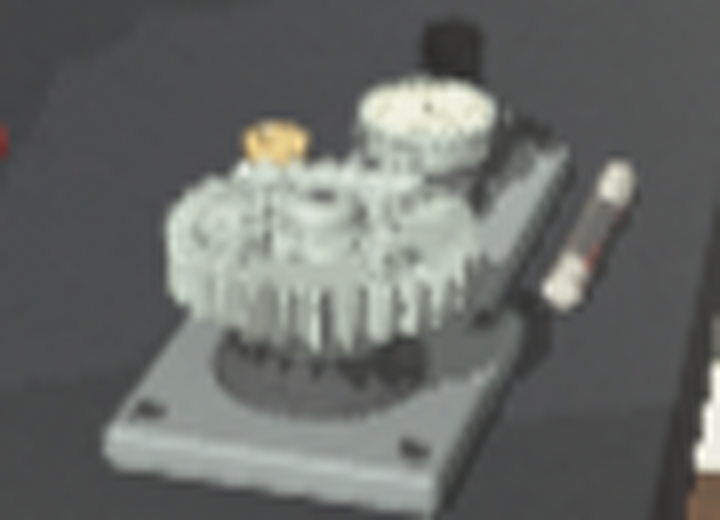

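The crops show plate corners at (72,65), (45,357), (737,172) and (722,378), the pilot at (205,210), dark groove mouths at (202,168), (157,213), (245,212) and (202,258), and the knob at (667,255). Next I'll measure these on their proper planes.

Run:
```python
from h import *
P=lambda x,y,z:onz("top",((x+.5)/7-.5+220,(y+.5)/7-.5+185),z)
H=[P(*h,.018) for h in [(100,95),(348,118),(75,330),(322,352)]];print("holes ctr",np.mean(H,0))
for a,b in((0,1),(2,3)):
    d=H[a]-H[b];print("fixture y dir deg from world y",np.degrees(np.arctan2(-d[0],d[1])),np.linalg.norm(d))
for a,b in((0,2),(1,3)):
    d=H[a]-H[b];print("x dir",np.degrees(np.arctan2(d[1],d[0])),np.linalg.norm(d))
C=[P(*h,.018) for h in[(72,65),(45,357),(737,172),(722,378)]]
d=(C[0]+C[1]-C[2]-C[3])/2;print("long axis",np.degrees(np.arctan2(-d[0],d[1])),np.linalg.norm(d),"mid",np.mean(C,0))
pil=P(205,210,.092);kn=P(667,255,.082);print("pilot",pil,"knob",kn,"dist",np.linalg.norm((pil-kn)[:2]),np.degrees(np.arctan2(-(pil-kn)[0],(pil-kn)[1])))
G=np.array([P(*h,.084) for h in[(202,168),(157,213),(202,258),(245,212)]]);c=G.mean(0);print("groove ctr",c)
for g in G: print(np.degrees(np.arctan2(*(g-c)[[1,0]])),np.linalg.norm(g-c))
im=cv2.imread("pics/topavg.png")
o=rect(im,c[0]-.07,c[0]+.07,c[1]-.09,c[1]+.09,.084,.25)
cv2.imwrite("pics/gear0.png",o);print(o.shape)
```

```text
holes ctr [0.48133582 0.15514133 0.018     ]
fixture y dir deg from world y -5.427663620107937 0.10963470452530939
fixture y dir deg from world y -5.190873459237432 0.10845812365247846
x dir -5.753360309402434 0.10389009985653823
x dir -6.406903912898299 0.10345529970281428
long axis -5.602619575426821 0.2959430243455327 mid [0.47270647 0.07491071 0.018     ]
pilot [0.4816287  0.15431122 0.092     ] knob [ 0.46314225 -0.03819856  0.082     ] dist 0.19339535611976164 -5.485216029259307
groove ctr [0.48109833 0.1561543  0.084     ]
-0.5066330359684139 0.018716420722789433
90.25533575119348 0.018549568677229115
-179.2384382175095 0.01890378074497298
-89.14979756574088 0.018134627660784094Traceback (most recent call last):
  File "<stdin>", line 14, in <module>
  File "h.py", line 16, in rect
    m=np.array([[proj(n,(x,y,z)) for y in ys] for x in xs],np.float32)
                 ~~~~^^^^^^^^^^^
  File "h.py", line 11, in proj
    p=camera_params(n);c=p["R"]@np.array(X,float)+p["t"];s=c[:2]/c[2];s=s*(1+p["k1"]*(s@s))
ValueError: time passes only in moves, steps and waits
```

Fixture yaw is about -5.5°, the gear centre is about (0.481, 0.155) and gear yaw is about +0.3°. So the gear needs roughly -6° (clockwise). My plan is to straddle the hub with both fingers on the web along gear y, which gives an even push and lets me turn both dogs as a couple.

Request:
{"fn": "carry_out", "kwargs": {"commands": [[[0.9,-0.4,0,0,0,0],[0.9,-0.4,0,0,0,0],[0.9,-0.4,0,0,0,0],[0.9,-0.4,0,0,0,0],[0.9,-0.4,0,0,0,0],[0.9,-0.4,0,0,0,0],[0.9,-0.4,0,0,0,0],[0.9,-0.4,0,0,0,0],[0.4,-0.9,0,0,0,0],[0.4,-0.9,0,0,0,0],[0.4,-0.9,0,0,0,0],[0.4,-0.9,0,0,0,0],[0.4,-0.9,0,0,0,0],[0.4,-0.9,0,0,0,0],[0.4,-0.9,0,0,0,0],[0.4,-0.9,0,0,0,0],[0.4,-0.9,0,0,0,0],[0.4,-0.9,0,0,0,0],[0,0,0,0,0,0],[0,0,0,0,0,0]]], "hand": -0.38}}

```text
clock: 2.12
position: [0.4679, -0.0262, 0.2316]
ee_rot: [0.993, 0.12, 0.0, 0.0]
ft_force: [0.0, -0.5, 0.3]
grip_width: 0.688
grasp_force: 0.0
```

Request:
{"fn": "carry_out", "kwargs": {"commands": [[[0,0,0,0,0,1],[0,0,0,0,0,1],[0,0,0,0,0,0.3],[0.335,-0.8,0,0,0,0],[0,-0.93,0,0,0,0],[0,-0.93,0.2,0,0,0],[0,-0.93,0.5,0,0,0],[0,-0.93,0.5,0,0,0],[0,0,0.5,0,0,0],[0,0,0,0,0,0],[0,0,0,0,0,0]]]}}

```text
clock: 3.03
position: [0.4818, 0.1497, 0.1633]
ee_rot: [1.0, -0.003, -0.001, 0.0]
ft_force: [0.7, 0.3, 1.4]
grip_width: 0.69
grasp_force: 0.0
```

Run:
```python
from h import *
o=get_obs();print(o["clock"],o["position"],o["ee_rot"],o["ft_force"],o["torque"])
a=camera("side")[:,:,::-1][165:255,235:325]; b=camera("top")[:,:,::-1][180:250,210:300]
f=lambda i:cv2.resize(i,(400,400*i.shape[0]//i.shape[1]),interpolation=cv2.INTER_CUBIC)
a,b=f(a),f(b);b=cv2.copyMakeBorder(b,0,a.shape[0]-b.shape[0],0,0,0)
cv2.imwrite("pics/above.png",np.hstack([a,b]))
```

```text
3.0333 [0.48176099 0.1497042  0.163252  ] [ 9.99994476e-01 -3.13000083e-03 -1.04114523e-03  4.09486121e-04] [0.66547114 0.31424765 1.36200727] [-0.01846277 -0.0405894  -0.04587816]
```

View pics/above.png

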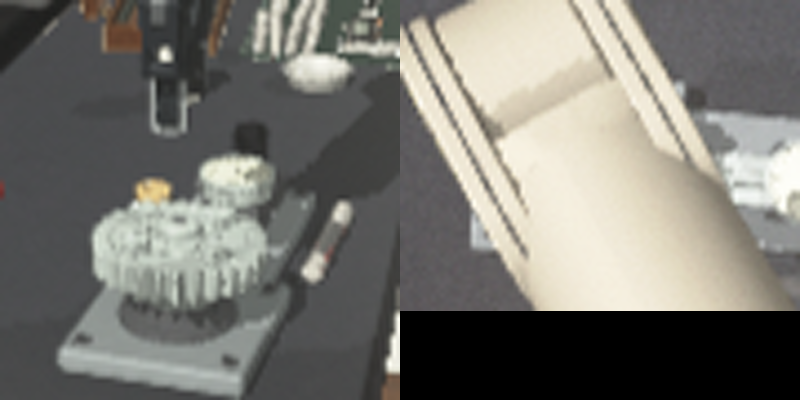

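The side view shows the fingers above and behind the gear at (168,110), clear of everything. The top view is hidden by the arm. I'll correct y by 5 mm and come down.

Request:
{"fn": "carry_out", "kwargs": {"commands": [[[0,-0.135,0,0,0,0],[0,0,0.4,0,0,0],[0,0,0.4,0,0,0],[0,0,0.4,0,0,0],[0,0,0.25,0,0,0],[0,0,0,0,0,0],[0,0,0,0,0,0]]]}}

```text
clock: 3.72
position: [0.4822, 0.1564, 0.1064]
ee_rot: [1.0, -0.003, 0.0, 0.0]
ft_force: [-0.6, 0.7, -0.5]
grip_width: 0.689
grasp_force: 0.0
```

Request:
{"fn": "carry_out", "kwargs": {"commands": [[[0,0.03,0.15,0,0,0],[0,0,0.15,0,0,0],[0,0,0.15,0,0,0],[0,0,0.15,0,0,0],[0,0,0,0,0,0],[0,0,0,0,0,0]]]}}

```text
clock: 4.22
position: [0.4817, 0.1553, 0.0814]
ee_rot: [1.0, -0.002, -0.0, 0.0]
ft_force: [-0.3, 0.0, 0.5]
grip_width: 0.691
grasp_force: 0.0
```

Request:
{"fn": "carry_out", "kwargs": {"commands": [[[0,0,0.05,0,0,0],[0,0,0.05,0,0,0],[0,0,0.05,0,0,0],[0,0,0,0,0,0]]]}}

```text
clock: 4.55
position: [0.4818, 0.1553, 0.0755]
ee_rot: [1.0, -0.003, -0.0, 0.0]
ft_force: [0.7, 0.9, -0.2]
grip_width: 0.693
grasp_force: 0.0
```

Request:
{"fn": "carry_out", "kwargs": {"commands": [[[0,0,0.04,0,0,0],[0,0,0.04,0,0,0],[0,0,0.0,0,0,0]]]}}

```text
clock: 4.8
position: [0.4822, 0.1554, 0.0731]
ee_rot: [1.0, -0.003, 0.0, 0.0]
ft_force: [-2.3, -1.0, 7.3]
grip_width: 0.69
grasp_force: 3.4
```

Contact is at about 7 N, with the web at the expected height. Now I'll turn clockwise from above (tool +z).

Request:
{"fn": "carry_out", "kwargs": {"commands": [[[0,0,0,0,0,0.3],[0,0,0,0,0,0.3],[0,0,0,0,0,0.3],[0,0,0,0,0,0]]]}}

```text
clock: 5.13
position: [0.4825, 0.1555, 0.073]
ee_rot: [0.999, -0.05, 0.001, -0.0]
ft_force: [-0.2, -0.3, 3.2]
grip_width: 0.69
grasp_force: 2.1
```

Request:
{"fn": "carry_out", "kwargs": {"commands": [[[0,0,0.02,0,0,0.2],[0,0,0.0,0,0,0.2],[0,0,0,0,0,0.2],[0,0,0,0,0,0]]]}}

```text
clock: 5.47
position: [0.4821, 0.1554, 0.0719]
ee_rot: [0.997, -0.081, 0.0, 0.0]
ft_force: [-0.1, 0.7, 0.9]
grip_width: 0.687
grasp_force: 0.0
```

Run:
```python
from h import *
o=get_obs();print(o["position"],o["ft_force"],o["torque"])
a=camera("side")[:,:,::-1][180:255,235:325]
cv2.imwrite("pics/s1.png",cv2.resize(a,None,fx=8,fy=8,interpolation=cv2.INTER_CUBIC))
```

```text
[0.48205087 0.15538417 0.07186479] [-0.0958217   0.68611792  0.86840541] [-0.02362751  0.07407688  0.06005219]
```

The force has vanished, so the gear probably dropped onto the balls. I'll follow it down.

Request:
{"fn": "carry_out", "kwargs": {"commands": [[[0,0,0.05,0,0,0],[0,0,0.03,0,0,0],[0,0,0,0,0,0]]]}}

```text
clock: 5.77
position: [0.4818, 0.1552, 0.0683]
ee_rot: [0.997, -0.081, -0.0, 0.0]
ft_force: [-1.2, 1.1, 0.2]
grip_width: 0.693
grasp_force: 0.0
```

Request:
{"fn": "carry_out", "kwargs": {"commands": [[[0,0,0.03,0,0,0],[0,0,0.03,0,0,0],[0,0,0,0,0,0]]]}}

```text
clock: 6.02
position: [0.4816, 0.1553, 0.0658]
ee_rot: [0.997, -0.081, -0.0, 0.0]
ft_force: [-1.0, -0.7, -0.8]
grip_width: 0.692
grasp_force: 0.0
```

Request:
{"fn": "carry_out", "kwargs": {"commands": [[[0,0,0.04,0,0,0],[0,0,0.04,0,0,0],[0,0,0.04,0,0,0],[0,0,0,0,0,0]]]}}

```text
clock: 6.35
position: [0.4817, 0.1553, 0.061]
ee_rot: [0.997, -0.081, -0.0, 0.0]
ft_force: [-0.3, 0.2, 0.6]
grip_width: 0.692
grasp_force: 0.0
```

Run:
```python
from h import *
o=get_obs();print(o["position"],o["ft_force"],o["torque"])
a=camera("side")[:,:,::-1][180:255,235:325]
cv2.imwrite("pics/s2.png",cv2.resize(a,None,fx=8,fy=8,interpolation=cv2.INTER_CUBIC))
```

```text
[0.48169633 0.15527454 0.06098112] [-0.25954047  0.2417401   0.63190754] [0.05195622 0.00138281 0.0308734 ]
```

View pics/s2.png

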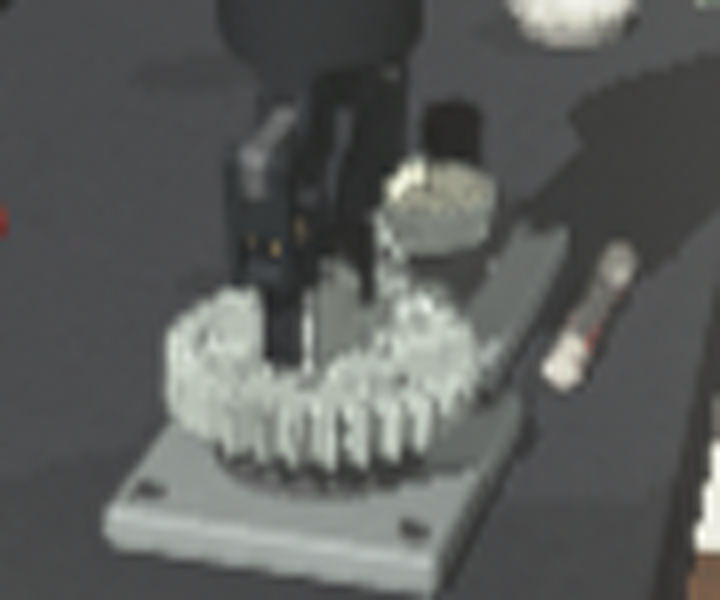

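The side view shows the gear about 6 px lower, roughly 18 mm, with only a sliver of shoulder left below it. It is near home, so I'll press down to confirm.

Request:
{"fn": "carry_out", "kwargs": {"commands": [[[0,0,0.04,0,0,0],[0,0,0.04,0,0,0],[0,0,0.04,0,0,0],[0,0,0.02,0,0,0],[0,0,0,0,0,0]]]}}

```text
clock: 6.82
position: [0.4818, 0.1553, 0.0556]
ee_rot: [0.997, -0.081, -0.0, 0.0]
ft_force: [-0.2, -0.2, 0.8]
grip_width: 0.692
grasp_force: 0.0
```

Request:
{"fn": "carry_out", "kwargs": {"commands": [[[0,0,0.03,0,0,0],[0,0,0.03,0,0,0],[0,0,0,0,0,0]]]}}

```text
clock: 7.07
position: [0.4821, 0.1554, 0.0552]
ee_rot: [0.997, -0.081, 0.0, 0.001]
ft_force: [-11.1, -5.0, 25.9]
grip_width: 0.688
grasp_force: 12.9
```

Firm contact came 18 mm below the first contact, so the gear is home. Next: lift, align to the fixture, shut the fingers and move behind the knob.

Request:
{"fn": "carry_out", "kwargs": {"commands": [[[0,0,-0.1,0,0,0],[0,0,-0.2,0,0,0],[0,0,-0.3,0,0,0],[0,0,-0.6,0,0,0],[0,0,-0.8,0,0,0],[0,0,-0.8,0,0,0],[0,0,-0.8,0,0,0],[0,0,0,0,0,-0.63],[0,0.9,0,0,0,0],[0,0.9,0,0,0,0],[0,0.9,0,0,0,0],[0,0.9,0,0,0,0],[0,0.9,0,0,0,0],[0,0.9,0,0,0,0],[0,0.7,0,0,0,0],[0,0,0,0,0,0],[0,0,0,0,0,0]]]}}

```text
clock: 8.48
position: [0.4584, -0.0888, 0.1982]
ee_rot: [0.999, -0.05, 0.0, 0.0]
ft_force: [0.7, 0.9, -0.5]
grip_width: 0.686
grasp_force: 0.0
```

Request:
{"fn": "carry_out", "kwargs": {"commands": [[[0,0,0,0,0,0],[0,0,0,0,0,0],[0,0,0,0,0,0],[0,0,0,0,0,0]]], "hand": 1}}

```text
clock: 8.82
position: [0.4587, -0.0866, 0.1976]
ee_rot: [0.999, -0.047, 0.0, 0.0]
ft_force: [0.2, -1.0, -0.7]
grip_width: 0.119
grasp_force: 0.0
```

Run:
```python
from h import *
o=get_obs();print(o["position"],o["ee_rot"],o["grip_width"])
a=camera("side")[:,:,::-1][165:255,235:325]; b=camera("top")[:,:,::-1][180:260,215:330]
f=lambda i:cv2.resize(i,(400,400*i.shape[0]//i.shape[1]),interpolation=cv2.INTER_CUBIC)
a,b=f(a),f(b);b=cv2.copyMakeBorder(b,0,a.shape[0]-b.shape[0],0,0,0)
cv2.imwrite("pics/home.png",np.hstack([a,b]))
```

```text
[ 0.45868952 -0.08655799  0.19757348] [ 9.98886355e-01 -4.71809744e-02  7.68875166e-05  7.13139159e-07] 0.11931811208228149
```

View pics/home.png

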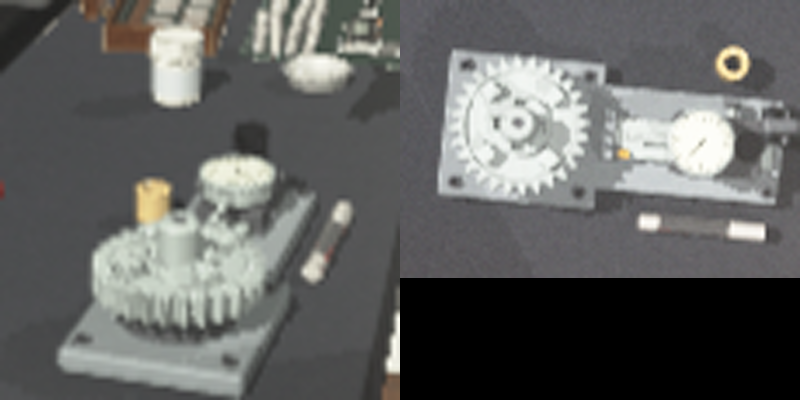

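The gear is home: the pilot stands well proud and the gear is level. The arm has cleared the carriage. Now I'll come down behind the knob.

Request:
{"fn": "carry_out", "kwargs": {"commands": [[[0,0.1,0.4,0,0,0],[0,0,0.8,0,0,0],[0,0,0.8,0,0,0],[0,0,0.7,0,0,0],[0,0,0.5,0,0,0],[0,0,0,0,0,0],[0,0,0,0,0,0]]]}}

```text
clock: 9.5
position: [0.4577, -0.0911, 0.0693]
ee_rot: [0.999, -0.048, -0.001, -0.0]
ft_force: [1.2, -0.7, 0.3]
grip_width: -0.004
grasp_force: 0.0
```

Request:
{"fn": "carry_out", "kwargs": {"commands": [[[0,-0.2,0,0,0,0],[0,-0.2,0,0,0,0],[0,-0.2,0,0,0,0],[0,-0.2,0,0,0,0],[0,0,0,0,0,0]]]}}

```text
clock: 9.92
position: [0.4621, -0.0581, 0.0703]
ee_rot: [0.999, -0.047, 0.001, 0.0]
ft_force: [0.6, -0.8, 0.7]
grip_width: -0.004
grasp_force: 0.3
```

Request:
{"fn": "carry_out", "kwargs": {"commands": [[[0,-0.2,0,0,0,0],[0,-0.2,0,0,0,0],[0,-0.15,0,0,0,0],[0,0,0,0,0,0]]]}}

```text
clock: 10.25
position: [0.4638, -0.037, 0.0699]
ee_rot: [0.999, -0.048, 0.0, 0.0]
ft_force: [0.7, -3.0, 0.9]
grip_width: -0.001
grasp_force: 1.0
```

Request:
{"fn": "carry_out", "kwargs": {"commands": [[[0,-0.15,0,0,0,0],[0,-0.15,0,0,0,0],[0,-0.15,0,0,0,0],[0,0,0,0,0,0]]]}}

```text
clock: 10.58
position: [0.4648, -0.026, 0.0697]
ee_rot: [0.999, -0.05, -0.0, 0.004]
ft_force: [-2.8, -27.0, 6.4]
grip_width: -0.005
grasp_force: 13.2
```

Run:
```python
from h import *
o=get_obs();print(o["position"],o["ft_force"])
a=camera("side")[:,:,::-1][165:255,235:325]; b=camera("top")[:,:,::-1][180:260,215:330]
f=lambda i:cv2.resize(i,(400,400*i.shape[0]//i.shape[1]),interpolation=cv2.INTER_CUBIC)
a,b=f(a),f(b);b=cv2.copyMakeBorder(b,0,a.shape[0]-b.shape[0],0,0,0)
cv2.imwrite("pics/push.png",np.hstack([a,b]))
```

```text
[ 0.46475546 -0.02597497  0.06969413] [ -2.82091946 -26.99387595   6.37744452]
```

View pics/push.png

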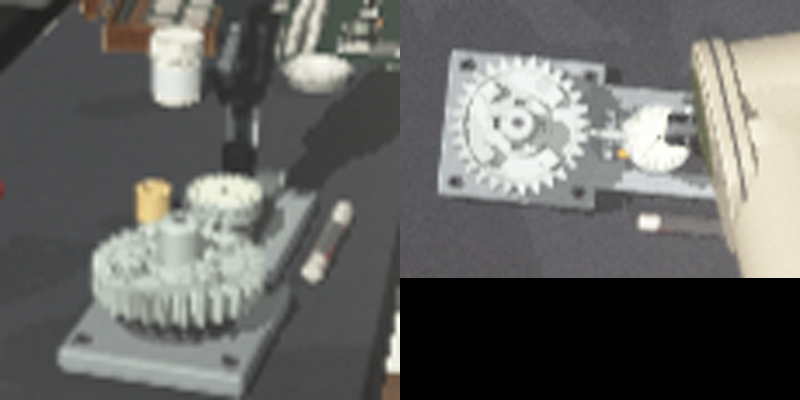

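The dial has moved about 12 px (36 mm) toward the gear, and the ball tip reaches the teeth at (598,133). The push now meets a hard 27 N, so the carriage is at its stop. I'll back off and check.

Request:
{"fn": "carry_out", "kwargs": {"commands": [[[0,0.2,0,0,0,0],[0,0.5,0,0,0,0],[0,0.6,0,0,0,0],[0,0.3,-0.6,0,0,0],[0,0.3,-0.8,0,0,0],[0,0.3,-0.8,0,0,0],[0,0.9,-0.2,0,0,0],[0,0.9,0,0,0,0],[0,0.9,0,0,0,0],[0,0,0,0,0,0],[0,0,0,0,0,0]]]}}

```text
clock: 11.6
position: [0.4455, -0.2163, 0.165]
ee_rot: [0.999, -0.05, -0.0, -0.001]
ft_force: [0.4, 0.6, -0.6]
grip_width: -0.003
grasp_force: 0.0
```

Run:
```python
from h import *
o=get_obs();print(o["clock"],o["position"],o["ft_force"])
b=np.mean([camera("top") for _ in range(4)],0).astype(np.uint8)[:,:,::-1][185:255,220:330]
cv2.imwrite("pics/fin.png",cv2.resize(b,None,fx=7,fy=7,interpolation=cv2.INTER_CUBIC))
```

```text
11.6 [ 0.4455232  -0.21627266  0.16497755] [ 0.42489961  0.55265416 -0.5773409 ]
```

View pics/fin.png

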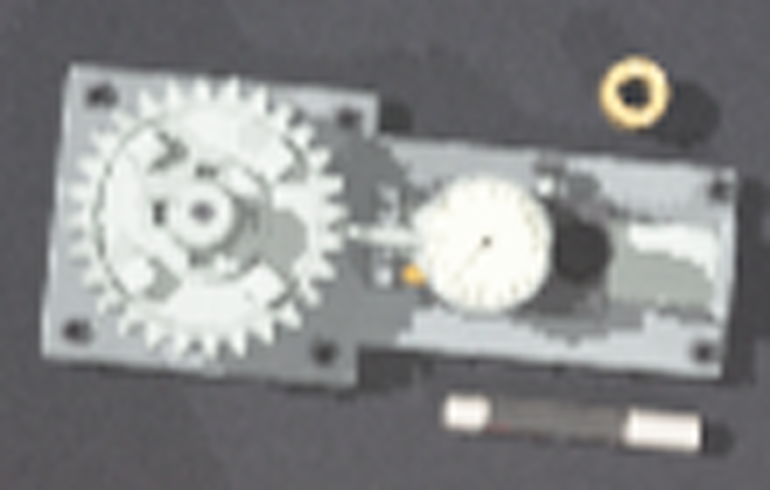

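The tip sits in a tooth space at (345,232) and the carriage has moved about 36 mm to its stop. The bush and plug gauge haven't moved, so I'm handing in.

```bash
python3 -c "
from workcell import *
print(hand_in())"
```

```text
the job is handed in; nothing more can be done
None
```

I handed the job in at about 11.8 s of the 42 s allowed: the gear is home on its seat, the gauge carriage is against its stop with the ball tip in a tooth space, and the arm is clear. These come from forces and camera images; the hand-in gave no verdict, and I had no plunger reading.

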